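# Hook the spice caddy into the slotted upright

## Task

Take the little steel spice caddy by its wooden handle, push its two hook tabs into the two free slots of the upright on the hob's side wall until its back plate lies against the slotted strip, then press the caddy down, pushing the tight nylon keeper down with it, until the tabs have bottomed in their slots, and let go. The strip's height is only roughly known, so feel for the slots gently: push or press the caddy with no more than 15 N, keep it upright, and leave the jar, the tagine and the trivet where they are.

Things in the scene. Friction and masses are not known exactly. Their poses are not given: they have to be found in the camera images.
- caddy_grip (a point): Middle of the loose caddy's upright teak handle board, 72 mm above its underside. Axes: z up, +x from back plate to tray front, y across. Handle 10 mm thick (y), 76 long (x), top 24 mm above this point, clear on both sides down to the tray walls 37 mm below it (tray 120 x 90 mm, 35 high, flat underside). Caddy 0.2 to 0.4 kg, stands upright. Back plate 44 mm wide, top 33 mm above this point.
- caddy_tab (a point): On the caddy: underside of the lower tab's neck, at the back plate's rear face (55 mm behind and 42 below caddy_grip); same axes. Two tabs, one 45 mm above the other, stick out 12 mm to -x; each 6 mm thick (y), neck 8 mm high, then a 6 mm thick lip hanging 11 mm below the neck underside (19 mm tall in all), 6 mm gap between plate and lip. Smooth steel, friction about 0.2.
- upright: Fixed upright: dark post 56 mm wide, 203 high, carrying a steel slotted strip (46 mm wide, 4.5 thick, 20 mm free depth behind); a low tiled wall 260 mm wide, 212 high stands 31 mm behind the strip. Origin: on the worktop below the strip's front face, on its centre line; z up, +x straight out of the slotted face, y across. Hung, the caddy's axes are parallel to these.
- keeper (a joint): How far (m) the white nylon keeper has been pushed down: 0 at the start, about 0.008 when the tabs bottom. A block 24 mm wide, 14 high, standing 7 mm proud of the strip at the lowest slot, its top 22 mm below the lower edge of the lower free slot. Tight: about 5.5 N moves it; it bears the caddy's weight and stays where pushed. Only the caddy's underside should push it.
- jar: Bystander: lidded glass jar, 64 mm across, 100 mm high; origin under its centre.
- tagine: Bystander: glazed terracotta tagine with a conical lid, 160 mm across, 135 mm high; origin under its centre.
- trivet: Bystander: round beech trivet, 124 mm across, 14 mm thick; origin under its centre.
- slot_ref (a point): Point on the strip's front-face centre line, 87 mm above the worktop, axes as upright. The strip was set by hand, so the true lower edge of the lower free slot is 4 to 32 mm above it (fixed, unmeasured). Slots 12 wide, 22 high, pitch 45: that one, one above, and one below holding the keeper. Tabs enter with neck undersides 11 to 14 mm above the slot edges, then go down till the necks rest on them.
Not all that is in view belongs to the job. Of the things that look like the part that bears caddy_grip, take the one that is farthest from the robot's base at the start.

How it is judged:
On the way:
1. the tabs are in the slots: back plate against the strip, keeper not yet pushed down (x of caddy_grip in the frame of upright between 0.05 and 0.0585 m and y of caddy_grip in the frame of upright between -0.006 and 0.006 m and z of caddy_grip in the frame of upright above 0.14 m and value of joint keeper below 0.003 m), for 0.1 s.
At the end, for the whole second after the job is handed in: The caddy hangs still in the upright with its back plate against the strip (within 4.5 mm at the grip point), centred within 6 mm, upright within 5 degrees, its grip point 130 to 164 mm above the worktop, and the keeper pushed down at least 7 of its 8 mm (x of caddy_grip in the frame of upright between 0.05 and 0.0595 m and y of caddy_grip in the frame of upright between -0.006 and 0.006 m and z of caddy_grip in the frame of upright between 0.13 and 0.164 m and value of joint keeper above 0.007 m and angle between caddy_grip's own z axis and vertical below 0.09 rad and linear speed of caddy below 0.01 m/s); the robot touches nothing.
It fails at once if the caddy is forced against the upright: all contacts between the two (back plate, tabs, keeper) together above 38 N, which a 15 N push at the handle does not reach (contact force between caddy and upright above 38 N).
It fails at once if before the tabs are in, the caddy is pushed against the upright with more than 22 N (x of caddy_grip in the frame of upright above 0.0605 m and contact force between caddy and upright above 22 N).
It fails at once if the caddy is tipped more than 30 degrees (angle between caddy_grip's own z axis and vertical above 0.52 rad).
It fails at once if the jar, the tagine or the trivet is moved more than 20 mm (distance of any of jar, tagine, trivet from where it was at the start of the episode above 0.02 m).
It also fails if it takes over 72 s, if anything falls off the work surface, if the arm or the gripper's body presses on something with over 40 N, if the wrist force passes 120 N, or if a joint passes its speed limit or range.

## Robot

A 7-joint arm with a two-finger parallel gripper is mounted at the origin on the work surface. World frame = base frame: x ahead of the robot, y to its left, z up, the work surface at z = 0. Lengths are in m, angles in rad, forces in N, time in s.
With the tool pointing down it reaches from about 0.4 to 0.875 m from the base axis. Payload 6.5 kg.
Tool frame: the origin (TCP) lies on the centre line of the jaws, within the pads' length; the fingertips stand 14 mm ahead of it and the grasp point (between the pads) lies 5 mm behind it (ctrl.finger_overhang is the z of the fingertips in the tool frame, in m); z points along the fingers, x is the direction in which the jaws open and shut, and the axes are right-handed (so a half turn about z gives the same grasp; the last joint's range is limited). The gripper opens to 85 mm and grips with 20 to 120 N. Pads are 22 mm wide; open, the fingers measure 114 mm over their backs; the gripper's body (76 mm by 85 mm) begins 54 mm behind the grasp point. The pads swing forward as they close: fully open they stand 13 mm farther back than shut.
Start: joints at [-1.306, 0.536, -0.004, 1.538, 0.003, 1.067, -0.071], TCP at [0.211, 0.615, 0.245] pointing down, gripper open.
Joint ranges: [-2.7, 2.7], [-0.37, 2.16], [-1.27, 1.26], [0.24, 2.4], [-1.31, 4.45], [0.19, 1.91], [-2.76, 2.76]. Speed limits (rad/s): [2.39, 2.39, 3.14, 3.14, 3.14, 3.14, 3.14].

## Interface

Orientations are given as a unit quaternion [w, x, y, z].
In Python, from rig import ctrl gives the robot as it stands.
- The arm moves only by the tool apply_moves, never from a script. Its argument "steps" is a list that holds one entry, the list of rows, each a list of 6 numbers: the shift along the world's x, y, z in cm, then the turn, a rotation vector about the world's x, y, z in rad. A call has 1 to 20 rows; each row shifts and turns the pose as measured when the row begins; what a row does not reach is not made up. A row lasts 1/12 s, in which the tool goes at most 41.7 mm and 7.16 degrees, less where a joint would pass 70% of its speed; a pose out of reach is approached as far as the arm can. A call is refused whole if a number of a shift passes 4.17 or a number of a turn 0.125, either way. A call with a gripper value outside its range is refused whole. "gripper" is the opening, from 0 (shut) to 1 (fully open), set as the call begins (left out, the last holds). The fingers move at their own pace and stop on an object; "force" is the grip in N (left out, the last holds). Time passes only in rows, so rows that do not move let the fingers close. It gives the time, the measured TCP pose, the force and the opening at its end, in the units of the state.
- ctrl.read_state(): the state, without advancing time (a new reading comes with each control period).
- ctrl.read_camera(name): name is "scene" or "top"; returns the picture (420x560x3 uint8, blue, green, red); there is no depth.
- ctrl.camera_model(name): a dict with "camera_matrix" (3x3 intrinsics, pixels), "extrinsics" (4x4, takes a point from camera to world coordinates). Camera axes: x right, y down, z forward; pixel columns grow to the right and rows downward; lengths in m; the calibration is good to about 2 mm. A picture is of the moment at which its call begins. camera_model takes no time and is no camera call.
- ctrl.finish_job(): hands the job in, once; it reports no verdict.
The state is a dict: "time": time; "joint_positions": joint angles; "qd": joint speeds; "joint_torque": joint torques, N m; "ee_pos": TCP position; "tool_rot": TCP orientation; "force": force on the tool from outside, world axes, zero at the start; "wrist_torque": the same for the moment, N m; "opening": finger opening in m.
Only numpy, scipy, OpenCV 4.12 (cv2) and the standard library are available. Lean on these libraries where they do the work, as an engineer would, in place of code of your own. Each camera call takes 0.05 s, during which the arm holds its last target.

## Working session

There is one attempt and no reset: what is moved stays moved. The work goes in short steps, Python scripts to look and compute and a tool call to move; the robot and the scene stay as the last step left them, time stands still between calls to the robot, and variables do not carry over. Pictures are saved under pics/ and viewed, and the job is handed in when it is done.

Besides the shell and the picture viewer there is one more tool, called after "Call:" as name(argument=value, ...) on one line, values as JSON. apply_moves: Moves the arm, as the interface text tells. Its arguments: {"type":"object","properties":{"steps":{"type":"array","items":{"type":"array","items":{"type":"array","items":{"type":"number"}}}},"gripper":{"type":"number"},"force":{"type":"number"}},"required":["steps"]}

```bash
ls; mkdir -p pics; python3 - <<'E'
from rig import ctrl
import cv2
for n in ("scene","top"):
    cv2.imwrite(f"pics/{n}0.png",ctrl.read_camera(n))
    m=ctrl.camera_model(n);print(n,m["camera_matrix"],m["extrinsics"])
s=ctrl.read_state();print(s)
E
```

```text
pics
scene [[440.86102054   0.         274.49789052]
 [  0.         440.86102054 206.01069812]
 [  0.           0.           1.        ]] [[ 0.63826389  0.53500673 -0.55352236  1.06892201]
 [ 0.76981473 -0.44160011  0.46084122 -0.55662394]
 [ 0.00211762 -0.72024798 -0.69371346  0.79872726]
 [ 0.          0.          0.          1.        ]]
top [[500.57082727   0.         285.79842625]
 [  0.         500.57082727 194.80098526]
 [  0.           0.           1.        ]] [[-0.00410797 -0.99255227  0.12175018  0.32858161]
 [-0.99982381  0.00630672  0.01767972 -0.09159523]
 [-0.01831589 -0.1216561  -0.99240331  1.3772073 ]
 [ 0.          0.          0.          1.        ]]
{'time': 0.1, 'joint_positions': array([-1.30619613,  0.53710003, -0.00441992,  1.53878133,  0.00259425,
        1.06731063, -0.07114701]), 'qd': array([-0.00180633, -0.00359167,  0.0009002 , -0.00312928, -0.00126177,
        0.00153318, -0.00078698]), 'joint_torque': array([ 2.09670601e-03, -5.84562635e+01,  1.05167907e+00, -2.59775573e+01,
        1.27072560e-02,  4.66694459e-03,  9.06994757e-06]), 'ee_pos': array([0.21096104, 0.61422532, 0.2444919 ]), 'tool_rot': array([ 5.11359132e-04,  8.13848564e-01,  5.81076483e-01, -6.11096146e-04]), 'force': array([ 0.25001135, -0.55940801, -0.03765953]), 'wrist_torque': array([-0.03452072,  0.03023025,  0.01958334]), 'opening': 0.08530086658768915}
```

View pics/scene0.png

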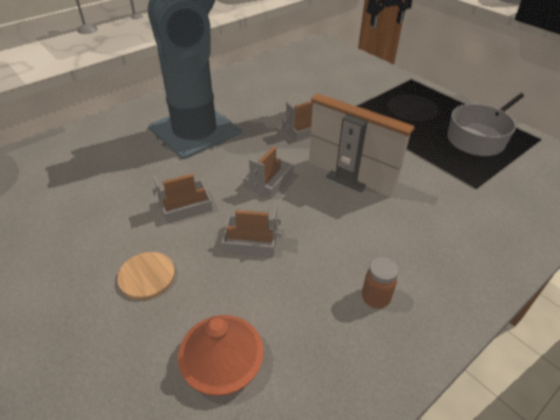

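View pics/top0.png

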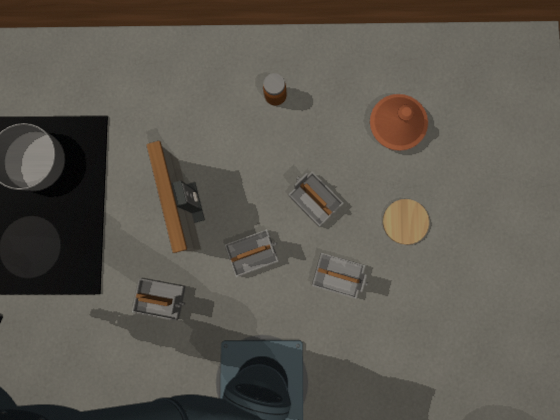

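```bash
python3 - <<'E'
import cv2
t=cv2.imread("pics/top0.png");s=cv2.imread("pics/scene0.png")
cv2.imwrite("pics/t_c.png",cv2.resize(t[160:240,275:355],None,fx=7,fy=7,interpolation=cv2.INTER_CUBIC))
cv2.imwrite("pics/t_u.png",cv2.resize(t[120:265,130:230],None,fx=4,fy=4,interpolation=cv2.INTER_CUBIC))
cv2.imwrite("pics/s_c.png",cv2.resize(s[190:265,210:295],None,fx=7,fy=7,interpolation=cv2.INTER_CUBIC))
cv2.imwrite("pics/s_u.png",cv2.resize(s[90:200,300:415],None,fx=5,fy=5,interpolation=cv2.INTER_CUBIC))
E
```

```text
(no output)
```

View pics/t_c.png

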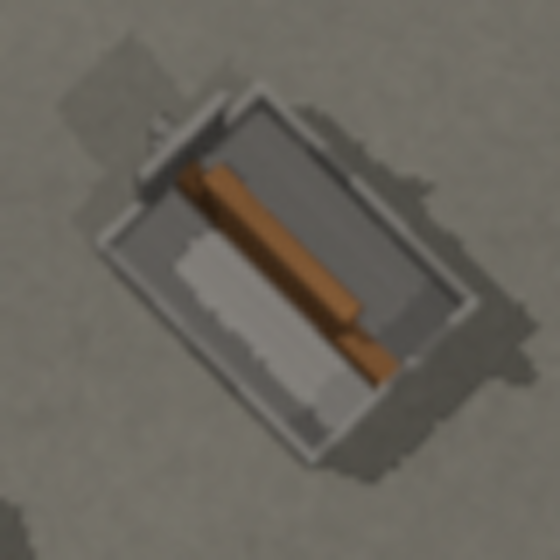

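View pics/t_u.png

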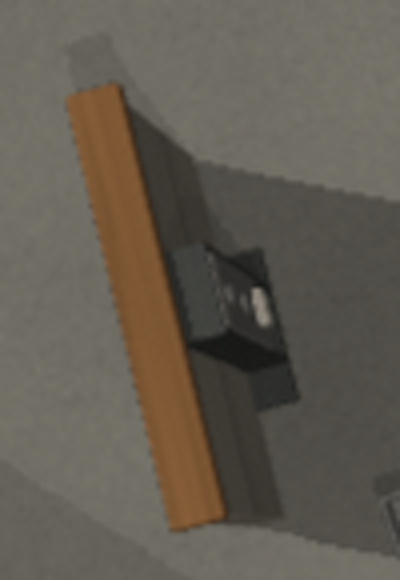

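View pics/s_c.png

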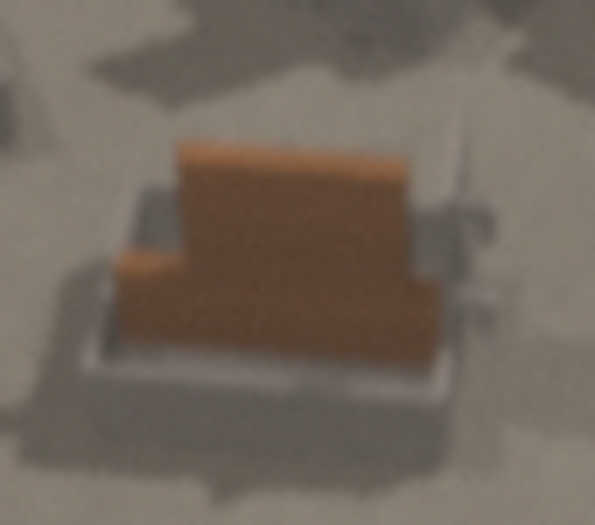

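View pics/s_u.png

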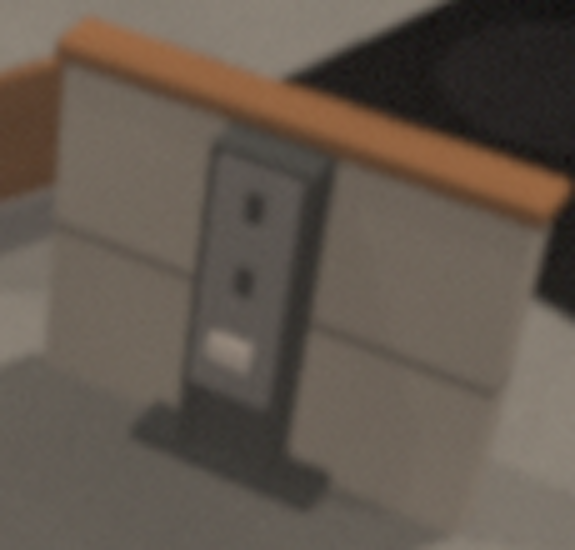

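```bash
cat > h.py <<'E'
import numpy as np,cv2
from rig import ctrl
class Cam:
    def __init__(s,n):
        m=ctrl.camera_model(n);s.K=np.array(m["camera_matrix"]);s.T=np.array(m["extrinsics"])
    def ray(s,u,v):
        d=s.T[:3,:3]@np.linalg.solve(s.K,[u,v,1.]);return s.T[:3,3],d/np.linalg.norm(d)
    def plane(s,u,v,z):
        o,d=s.ray(u,v);return o+d*(z-o[2])/d[2]
    def proj(s,p):
        q=s.K@(s.T[:3,:3].T@(np.asarray(p)-s.T[:3,3]));return q[:2]/q[2]
S=Cam("scene");T=Cam("top")
def tri(ps,pt):
    A=[];b=[]
    for c,p in((S,ps),(T,pt)):
        o,d=c.ray(*p);P=np.eye(3)-np.outer(d,d);A.append(P);b.append(P@o)
    A_=np.vstack(A);b_=np.hstack(b);x=np.linalg.lstsq(A_,b_,rcond=None)[0]
    return x,np.linalg.norm(A_@x-b_)
def rc(p,f,ox,oy): return ((p[0]+.5)/f-.5+ox,(p[1]+.5)/f-.5+oy)
E
python3 - <<'E'
from h import *
np.set_printoptions(precision=4,suppress=True)
t=cv2.imread("pics/top0.png");s=cv2.imread("pics/scene0.png")
def mask(im,lo,hi): return cv2.inRange(cv2.cvtColor(im,cv2.COLOR_BGR2HSV),lo,hi)
# wall cap
m=mask(t,(5,90,90),(20,255,255))
n,l,st,ce=cv2.connectedComponentsWithStats(m)
for i in range(1,n):
    if st[i,4]>40:
        c=max(cv2.findContours((l==i).astype(np.uint8),0,2)[0],key=len)
        print(st[i],cv2.minAreaRect(c))
print("wall z .212")
for i in range(1,n):
    if st[i,0]<200 and 140<st[i,0] and st[i,4]>300 :
        c=max(cv2.findContours((l==i).astype(np.uint8),0,2)[0],key=len)
        b=cv2.boxPoints(cv2.minAreaRect(c)); print([T.plane(*p,.212)[:2] for p in b])
# handle pts
print("handle far end (tab side)",tri(rc((408,158),7,210,190),rc((222,172),7,275,160)))
print("handle near end",tri(rc((180,148),7,210,190),rc((345,315),7,275,160)))
# tray front corners? post top corners
print("post fl",tri(rc((218,150),5,300,90),rc((208,245),4,130,120)))
print("post fr",tri(rc((305,182),5,300,90),rc((229,332),4,130,120)))
E
```

```text
[ 370   94   58   57 2553] ((398.5, 122.0), (56.0, 57.0), 90.0)
[ 147  141   39  112 1548] ((165.69940185546875, 196.57406616210938), (112.56153106689453, 13.832728385925293), 76.15930938720703)
[304 184  23  22 111] ((315.0, 194.50001525878906), (28.991378784179688, 3.535533905029297), 45.0)
[ 383  199   46   46 1544] ((405.75, 221.25), (45.25482940673828, 44.547725677490234), 45.0)
[237 246  28  13 107] ((250.56167602539062, 251.6643829345703), (3.745316505432129, 29.143245697021484), 69.44395446777344)
[328 271  29  12 113] ((342.0079345703125, 276.47296142578125), (29.966064453125, 3.724595546722412), 16.389541625976562)
[136 294  31  12 126] ((150.8083038330078, 300.64691162109375), (31.604829788208008, 6.036877632141113), 16.50436019897461)
wall z .212
[array([0.5969, 0.2637]), array([0.6047, 0.2317]), array([0.3448, 0.1618]), array([0.3373, 0.193 ])]
handle far end (tab side) (array([ 0.5147, -0.119 ,  0.0991]), np.float64(0.004780133524323186))
handle near end (array([ 0.4603, -0.1665,  0.0925]), np.float64(0.00021060294884578848))
post fl (array([0.4926, 0.1582, 0.223 ]), np.float64(0.025561442956950297))
post fr (array([0.4749, 0.1872, 0.1749]), np.float64(0.03292673882926924))
```

```bash
python3 - <<'E'
from h import *
np.set_printoptions(precision=4,suppress=True)
t=cv2.imread("pics/top0.png");s=cv2.imread("pics/scene0.png")
C=[T.plane(*rc(p,7,275,160),.035) for p in((260,85),(478,298),(315,460),(100,240))]
C=np.array(C)[:,:2];print("tray",C,C.mean(0))
for i in range(4):
    d=C[(i+1)%4]-C[i];print(np.linalg.norm(d),np.degrees(np.arctan2(d[1],d[0])))
# handle top: ridge on plane .096
A=T.plane(*rc((222,172),7,275,160),.096);B=T.plane(*rc((345,315),7,275,160),.096)
print("handle",A,B,(A+B)/2,np.linalg.norm(B-A),np.degrees(np.arctan2(*(B-A)[[1,0]])))
# scene handle top corners at .096
for p in((408,158),(180,148)): print("scene h",S.plane(*rc(p,7,210,190),.096))
# moments, bright orange top
h=t[175:222,290:340].astype(float);w=h[...,2]-h[...,0]
ww=np.clip(w-70,0,None);ys,xs=np.nonzero(ww>0);W=ww[ys,xs]
cx,cy=np.average(xs,weights=W)+290,np.average(ys,weights=W)+175
cov=np.cov(np.array([xs,ys]),aweights=W);e,v=np.linalg.eigh(cov);d=v[:,1]
p0=T.plane(cx,cy,.096);p1=T.plane(cx+10*d[0],cy+10*d[1],.096)
print("mom",w.max(),p0,np.degrees(np.arctan2(*(p1-p0)[[1,0]])),np.sqrt(12*e)*2.57)
# post
for n,a,b in(("lowx",(218,150),(229,334)),("hix",(305,182),(208,245))):
    q=rc(a,5,300,90);r=rc(b,4,130,120)
    print(n,tri(q,r),S.plane(*q,.203),T.plane(*r,.203))
ang=np.radians(15.05)
for n,p in(("s1",(254,208)),("s2",(243,283)),("keep",(230,352))):
    print(n,rc(p,5,300,90))
E
```

```text
tray [[ 0.5559 -0.1383]
 [ 0.4724 -0.2212]
 [ 0.4104 -0.1578]
 [ 0.4958 -0.076 ]] [ 0.4836 -0.1483]
0.11770787917676079 -135.2378642841418
0.0886248335039391 134.35409724934786
0.11826702412447807 43.80225833542164
0.0866492983020646 -46.013979548432985
handle [ 0.5132 -0.1218  0.096 ] [ 0.4599 -0.1665  0.096 ] [ 0.4865 -0.1441  0.096 ] 0.06953917988390965 -140.06586485744825
scene h [ 0.514  -0.1142  0.096 ]
scene h [ 0.4634 -0.1683  0.096 ]
mom 75.0 [ 0.4776 -0.1521  0.096 ] -136.5764442170622 [ 3.9954 66.3213]
lowx (array([0.4575, 0.168 , 0.1961]), np.float64(0.0051731034103120474)) [0.466  0.1633 0.203 ] [0.4543 0.1636 0.203 ]
hix (array([0.5086, 0.1786, 0.1998]), np.float64(0.0010988373350075803)) [0.512  0.1754 0.203 ] [0.5076 0.1773 0.203 ]
s1 (350.4, 131.2)
s2 (348.2, 146.2)
keep (345.6, 160.0)
```

```bash
cat >> h.py <<'E'
yaw=np.radians(15.05);n_=np.array([np.sin(yaw),-np.cos(yaw),0]);t_=np.array([np.cos(yaw),np.sin(yaw),0])
O=np.array([.4828,.1668,0])
def strip(c,u,v):
    o,d=c.ray(u,v);p=o+d*(n_@(O-o)/(n_@d));return p,(p-O)@t_,p[2]
E
python3 - <<'E'
from h import *
np.set_printoptions(precision=4,suppress=True)
s=cv2.imread("pics/scene0.png");g=cv2.cvtColor(s,cv2.COLOR_BGR2GRAY)
print(g[124:174,338:358])
E
```

```text
[[103 101  97  81  71  78  86  86  86  88  88  87  85  85  83  82  79  77
   74  69]
 [104 104  95  80  72  81  86  88  88  89  86  87  86  86  83  87  85  84
   81  80]
 [104 104  96  77  72  80  86  87  88  87  87  86  85  85  83  86  86  87
   88  87]
 [106 103  95  78  73  82  87  86  86  87  85  83  82  83  85  85  86  86
   88  87]
 [102 100  94  75  73  82  88  88  85  86  84  77  73  73  79  82  86  87
   85  89]
 [103 101  91  73  76  82  86  87  86  85  78  71  62  64  71  79  82  88
   88  87]
 [103  97  89  73  78  83  85  87  86  86  79  64  54  55  64  79  85  87
   86  86]
 [103  97  83  74  79  85  87  88  87  84  78  63  53  55  64  79  84  88
   86  87]
 [101  96  81  72  79  85  85  85  86  85  75  64  54  52  66  77  86  84
   87  87]
 [103  96  78  73  81  87  86  86  87  83  77  64  54  58  70  81  83  88
   86  88]
 [103  96  79  71  80  84  85  86  87  87  80  73  68  66  76  82  86  85
   87  85]
 [102  93  78  74  80  86  89  86  87  85  87  82  78  81  82  84  85  86
   86  84]
 [102  94  78  76  81  86  86  84  86  88  86  87  87  86  86  89  87  87
   85 
[... 2450 characters left out ...]
  71  59
   52  52]
 [ 67  73  76  79  82  85  85  84  84  84  84  85  83  85  84  79  69  57
   54  51]
 [ 56  60  62  70  76  79  80  80  82  83  84  84  82  83  83  77  68  56
   54  55]
 [ 54  54  54  57  66  66  73  75  80  82  83  83  81  85  80  76  66  55
   54  52]
 [ 51  52  55  55  58  61  62  66  70  75  79  80  83  83  83  75  62  54
   53  53]
 [ 52  51  55  56  54  56  57  58  61  65  68  71  77  79  78  72  61  55
   52  55]
 [ 53  56  53  54  57  57  57  55  54  56  60  64  67  71  71  66  58  56
   50  56]
 [ 53  53  52  54  55  55  56  55  55  56  55  57  59  61  62  58  57  54
   53  57]
 [ 51  54  55  55  54  55  54  56  57  54  55  55  56  57  56  53  56  54
   50  60]]
```

```bash
python3 - <<'E'
from h import *
np.set_printoptions(precision=4,suppress=True)
s=cv2.imread("pics/scene0.png");g=cv2.cvtColor(s,cv2.COLOR_BGR2GRAY).astype(float)
for r in((127,137,346,355),(141,152,344,353)):
    w=np.clip(82-g[r[0]:r[1],r[2]:r[3]],0,None);yy,xx=np.mgrid[r[0]:r[1],r[2]:r[3]]
    u,v=(xx*w).sum()/w.sum(),(yy*w).sum()/w.sum();print(u,v,strip(S,u,v))
# slot bottom/top edges half level ~ 70: 
for u,v in((350.7,128.9),(350.3,134.3),(348.5,143.6),(348,148.6)): print("edge",strip(S,u,v)[1:])
# projected slot corners for hypothesised bottom z
for zb in (.095,.1,.105,.11,.115):
    print(zb,[S.proj(O+np.array([0,0,zb+k])) for k in(0,22e-3,45e-3,67e-3)])
# strip edges at row 140: left ~ col 340.?, right
for u,v in ((339.8,140),(358,140),(343,126),(361,126)):print("edge",strip(S,u,v)[1:])
print(g[140,336:366],g[126,338:368])
E
```

```text
350.4063670411985 131.24719101123594 (array([0.4891, 0.1685, 0.1789]), np.float64(0.006540455801528671), np.float64(0.17893515109601))
348.27615062761504 145.99372384937237 (array([0.4891, 0.1685, 0.1344]), np.float64(0.00656544174592219), np.float64(0.13439540807365646))
edge (np.float64(0.006417633579187261), np.float64(0.18575147300004013))
edge (np.float64(0.0074301735252901265), np.float64(0.1702733435277879))
edge (np.float64(0.0062329130051716145), np.float64(0.14165918672645061))
edge (np.float64(0.0068427380082205684), np.float64(0.1263755899148924))
0.095 [array([344.2477, 157.4678]), array([345.2072, 150.6347]), array([346.2385, 143.2909]), array([347.253, 136.067])]
0.1 [array([344.4635, 155.9309]), array([345.4289, 149.0559]), array([346.4666, 141.6666]), array([347.4875, 134.3972])]
0.105 [array([344.6806, 154.3846]), array([345.652 , 147.4674]), array([346.6962, 140.032 ]), array([347.7235, 132.7167])]
0.11 [array([344.8991, 152.8288]), array([345.8765, 145.869 ]), array([346.9272, 138.3872]), array([347.961 , 131.0255])]
0.115 [array([345.1189, 151.2635]), array([346.1023, 144.2607]), array([347.1596, 136.732 ]), array([348.2   , 129.3236])]
edge (np.float64(-0.018827793686841565), np.float64(0.14233294222109005))
edge (np.float64(0.029889882994439152), np.float64(0.16242429033257022))
edge (np.float64(-0.015022680185259825), np.float64(0.18587243928664077))
edge (np.float64(0.03173774789532145), np.float64(0.20392647323668078))
[103. 103.  97.  81.  72.  78.  84.  86.  85.  86.  87.  86.  86.  86.
  86.  86.  83.  85.  87.  85.  85.  82.  71.  59.  53.  50.  51.  59.
  78.  93.] [104. 104.  96.  77.  72.  80.  86.  87.  88.  87.  87.  86.  85.  85.
  83.  86.  86.  87.  88.  87.  82.  79.  70.  64.  60.  56.  52.  54.
  68.  87.]
```

Call:
apply_moves(steps=[[[2.2,-2.4,0.8,0,0,-0.12],[2.2,-2.4,0.8,0,0,-0.12],[2.2,-2.4,0.8,0,0,-0.12],[2.2,-2.4,0.8,0,0,-0.12],[2.2,-2.6,0.8,0,0,-0.12],[2.2,-2.6,0.8,0,0,-0.12],[2.2,-2.6,0.8,0,0,-0.12],[2.2,-2.6,0.8,0,0,-0.12],[2.2,-2.6,0.8,0,0,-0.12],[2.2,-2.6,0.8,0,0,-0.12],[2.0,-2.8,0.6,0,0,-0.12],[1.8,-3.0,0,0,0,-0.12],[1.0,-3.0,0,0,0,-0.12],[1.0,-3.0,0,0,0,-0.12],[0,-3.0,0,0,0,-0.12],[0,-3.5,0,0,0,-0.12],[0,-3.5,0,0,0,-0.12]]], gripper=0.7)

```text
time: 1.52
ee_pos: [0.4899, 0.1248, 0.3279]
tool_rot: [-0.005, 0.907, -0.42, -0.003]
force: [-0.3, -0.2, 0.2]
opening: 0.0599
```

Call:
apply_moves(steps=[[[0,-3.5,0,0,0,0],[0,-3.5,-0.5,0,0,0],[0,-3.5,-1.0,0,0,0],[0,-3.5,-1.5,0,0,0],[0,-3.5,-2.0,0,0,0.02],[0,-3.0,-2.0,0,0,0.02],[0,-2.0,-2.0,0,0,0.02],[0,-1.0,-2.0,0,0,0.01],[0,0,0,0,0,0]]])

```text
time: 2.27
ee_pos: [0.4854, -0.1296, 0.2144]
tool_rot: [-0.005, 0.919, -0.395, -0.002]
force: [-0.6, 0.4, -0.1]
opening: 0.0598
```

```bash
python3 - <<'E'
from h import *
np.set_printoptions(precision=4,suppress=True)
a=ctrl.read_camera("scene");b=ctrl.read_camera("top")
cv2.imwrite("pics/s1.png",a);cv2.imwrite("pics/t1.png",b)
s=ctrl.read_state();print(s["time"],s["ee_pos"],s["tool_rot"],s["force"])
print(S.proj(s["ee_pos"]),T.proj(s["ee_pos"]))
x0,y0=290,120
cv2.imwrite("pics/c1.png",np.hstack([cv2.resize(a[100:260,180:340],None,fx=2.5,fy=2.5),cv2.resize(b[110:270,230:390],None,fx=2.5,fy=2.5)]))
E
```

```text
2.3667 [ 0.4876 -0.1276  0.2172] [-0.0062  0.9191 -0.394   0.0001] [ 0.5877 -0.4425  0.4746]
[254.4267 167.01  ] [310.0129 187.5642]
```

View pics/c1.png

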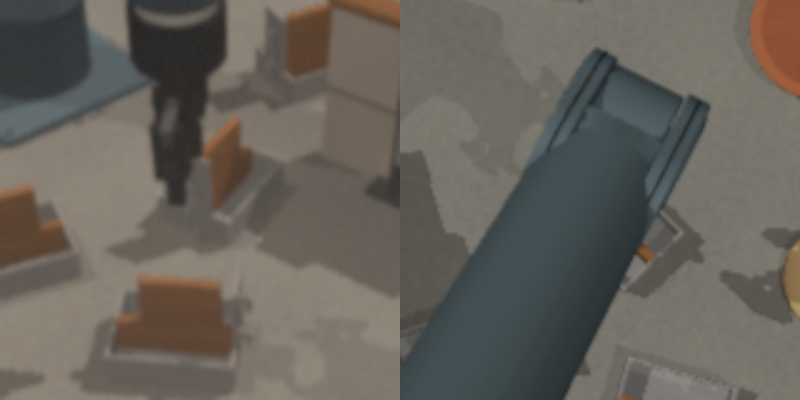

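```bash
cat >> h.py <<'E'
from scipy.spatial.transform import Rotation as R
def goto(pos,ang):
    """print remaining cm shift and rotvec to reach TCP pos with tool x at ang deg, pointing down"""
    s=ctrl.read_state();q=s["tool_rot"];r=R.from_quat([q[1],q[2],q[3],q[0]])
    a=np.radians(ang)/2;tg=R.from_quat([np.cos(a),np.sin(a),0,0])
    print("t",s["time"],"pos",s["ee_pos"].round(4),"shift cm",((np.asarray(pos)-s["ee_pos"])*100).round(2),"rot",(tg*r.inv()).as_rotvec().round(4),"F",s["force"].round(2),"M",s["wrist_torque"].round(3),"open",round(s["opening"],4))
E
python3 - <<'E'
from h import *
goto([.4865,-.1442,.067],-45.8)
E
```

```text
t 2.3667 pos [ 0.4876 -0.1276  0.2172] shift cm [ -0.11  -1.66 -15.02] rot [-0.0114  0.0051  0.0106] F [ 0.59 -0.44  0.47] M [ 0.008 -0.037 -0.022] open 0.0599
```

Call:
apply_moves(steps=[[[-0.1,-0.8,-1.0,-0.006,0.003,0.005],[0,-0.9,-1.5,-0.006,0.003,0.005],[0,0,-2.0,0,0,0],[0,0,-2.0,0,0,0],[0,0,-2.0,0,0,0],[0,0,-1.5,0,0,0],[0,0,-1.0,0,0,0],[0,0,0,0,0,0],[0,0,0,0,0,0]]])

```text
time: 3.12
ee_pos: [0.4961, -0.137, 0.1087]
tool_rot: [-0.003, 0.925, -0.38, 0.007]
force: [0.2, -0.3, -0.1]
opening: 0.06
```

```bash
python3 - <<'E'
from h import *
goto([.4865,-.1442,.067],-45.8)
a=ctrl.read_camera("scene");cv2.imwrite("pics/c2.png",cv2.resize(a[100:270,180:340],None,fx=3.5,fy=3.5))
E
```

```text
t 3.1167 pos [ 0.4961 -0.137   0.1087] shift cm [-0.96 -0.72 -4.17] rot [-0.0005  0.0155 -0.0196] F [ 0.18 -0.31 -0.12] M [0.002 0.04  0.027] open 0.06
```

View pics/c2.png

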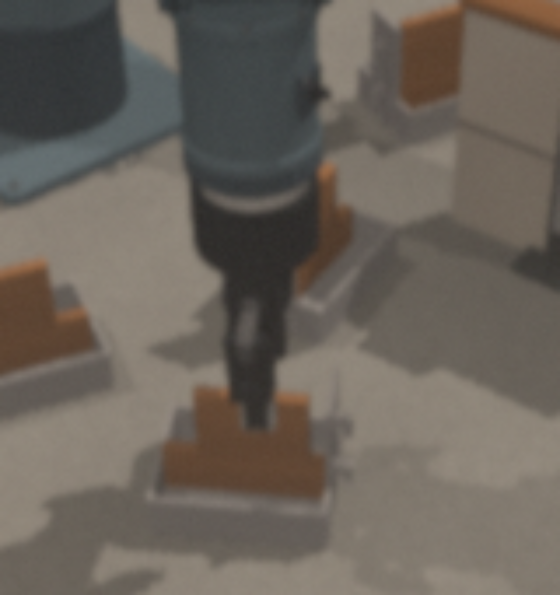

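Call:
apply_moves(steps=[[[-0.4,-0.3,0,0,0.008,-0.01],[-0.4,-0.3,0,0,0.008,-0.01],[0,0,0,0,0,0]]])

```text
time: 3.42
ee_pos: [0.4892, -0.1433, 0.1113]
tool_rot: [-0.001, 0.921, -0.39, 0.001]
force: [-0.5, 0.1, -0.2]
opening: 0.0596
```

```bash
python3 - <<'E'
from h import *
goto([.488,-.1428,.067],-45.8)
E
```

```text
t 3.4167 pos [ 0.4892 -0.1433  0.1113] shift cm [-0.12  0.05 -4.43] rot [-0.0002  0.0023  0.001 ] F [-0.51  0.13 -0.23] M [-0.     0.023  0.026] open 0.0596
```

Call:
apply_moves(steps=[[[-0.1,0,-0.8,0,0.002,0],[-0.05,0,-0.8,0,0,0],[-0.05,0,-0.8,0,0,0],[-0.1,0,-0.8,0,0,0],[-0.1,0,-0.6,0,0,0],[0,0,-0.3,0,0,0],[0,0,0,0,0,0]]])

```text
time: 4.0
ee_pos: [0.4847, -0.1437, 0.0664]
tool_rot: [-0.0, 0.921, -0.39, 0.0]
force: [0.1, 0.9, -0.1]
opening: 0.0597
```

```bash
python3 - <<'E'
from h import *
goto([.488,-.1428,.067],-45.8)
E
```

```text
t 4.0 pos [ 0.4847 -0.1437  0.0664] shift cm [0.33 0.09 0.06] rot [-0.0002  0.0009  0.002 ] F [ 0.07  0.88 -0.07] M [ 0.048  0.044 -0.012] open 0.0597
```

Call:
apply_moves(steps=[[[0.3,0.1,0,0,0,0],[0,0,0,0,0,0],[0,0,0,0,0,0],[0,0,0,0,0,0],[0,0,0,0,0,0],[0,0,0,0,0,0],[0,0,0,0,0,0]]], gripper=0, force=100)

```text
time: 4.58
ee_pos: [0.4882, -0.1425, 0.0664]
tool_rot: [-0.0, 0.921, -0.39, 0.0]
force: [0.4, -0.4, -3.0]
opening: 0.0087
```

```bash
python3 - <<'E'
from h import *
goto([.488,-.1428,.067],-45.8)
a=ctrl.read_camera("scene");cv2.imwrite("pics/c3.png",cv2.resize(a[140:260,200:320],None,fx=4.5,fy=4.5))
E
```

```text
t 4.5833 pos [ 0.4882 -0.1425  0.0664] shift cm [-0.02 -0.03  0.06] rot [-0.0001  0.001   0.0017] F [ 0.36 -0.42 -2.95] M [-0.005  0.041 -0.024] open 0.0087
```

View pics/c3.png

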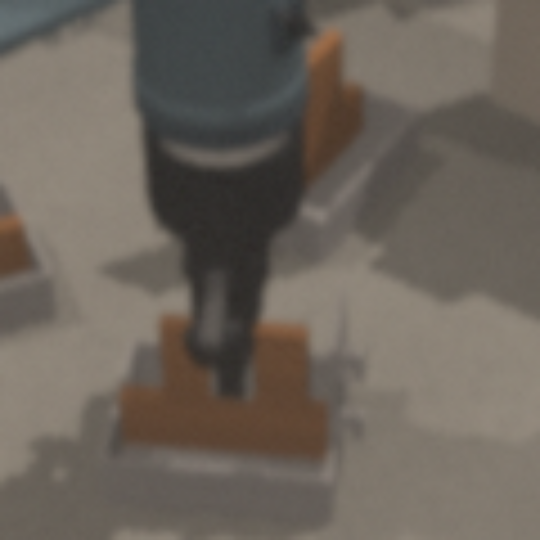

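Call:
apply_moves(steps=[[[0,0,1.0,0,0,0],[0,0,1.5,0,0,0],[0,0,1.5,0,0,0],[0,0.5,1.5,0,0,0],[0.2,1.0,1.5,0,0,0.08],[0.2,1.5,1.0,0,0,0.1],[0.2,2.0,1.0,0,0,0.1],[0.2,2.0,0.5,0,0,0.1],[0.2,2.0,0,0,0,0.1],[0.2,2.0,0,0,0,0.1],[0.2,2.0,0,0,0,0.1],[0,2.0,0,0,0,0.1],[0,1.5,0,0,0,0.1],[0,1.0,0,0,0,0.08],[0,0.5,0,0,0,0.05],[0,0,0,0,0,0],[0,0,0,0,0,0]]])

```text
time: 6.05
ee_pos: [0.498, 0.0427, 0.1765]
tool_rot: [0.002, 0.992, 0.125, 0.004]
force: [-0.6, 0.2, -3.1]
opening: 0.009
```

```bash
python3 - <<'E'
from h import *
goto([.5096,.0788,.166],15.05)
a=ctrl.read_camera("scene");cv2.imwrite("pics/c4.png",cv2.resize(a[60:220,260:430],None,fx=3.5,fy=3.5))
a=ctrl.read_camera("top");cv2.imwrite("pics/d4.png",cv2.resize(a[110:290,130:320],None,fx=3,fy=3))
E
```

```text
t 6.05 pos [0.498  0.0427 0.1765] shift cm [ 1.16  3.61 -1.05] rot [0.0022 0.0074 0.0126] F [-0.62  0.22 -3.05] M [-0.02  -0.007 -0.045] open 0.009
```

View pics/c4.png

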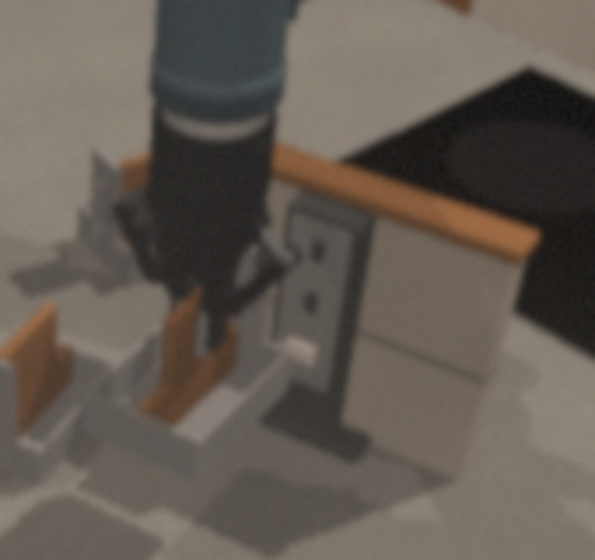

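View pics/d4.png

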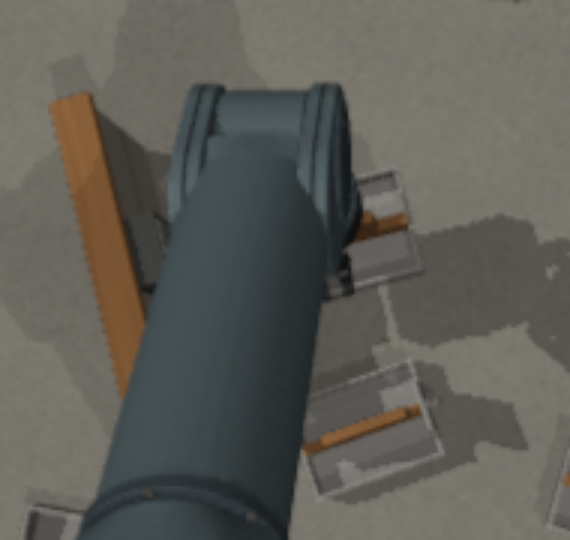

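Call:
apply_moves(steps=[[[0.4,1.0,-0.3,0.001,0.004,0.006],[0.4,1.0,-0.3,0.001,0.003,0.006],[0.3,0.8,-0.3,0,0,0],[0,0.4,0,0,0,0],[0,0,0,0,0,0],[0,0,0,0,0,0]]])

```text
time: 6.65
ee_pos: [0.5104, 0.0763, 0.166]
tool_rot: [0.001, 0.992, 0.128, -0.001]
force: [-0.3, -0.3, -2.9]
opening: 0.0086
```

```bash
python3 - <<'E'
from h import *
a=ctrl.read_camera("scene");b=ctrl.read_camera("top")
goto([.5096,.0788,.166],15.05)
cv2.imwrite("pics/s5.png",a);cv2.imwrite("pics/t5.png",b)
cv2.imwrite("pics/c5.png",cv2.resize(a[110:210,285:385],None,fx=6,fy=6,interpolation=2))
cv2.imwrite("pics/d5.png",cv2.resize(b[140:220,200:300],None,fx=6,fy=6,interpolation=2))
E
```

```text
t 6.75 pos [0.5103 0.0759 0.1661] shift cm [-0.07  0.29 -0.01] rot [ 0.0012 -0.0007  0.0066] F [ 0.59 -0.1  -3.23] M [ 0.039 -0.042 -0.039] open 0.0086
```

View pics/c5.png

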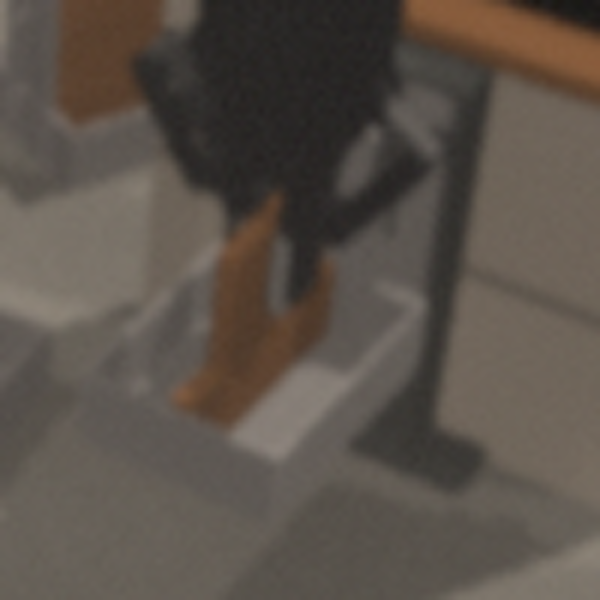

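View pics/d5.png

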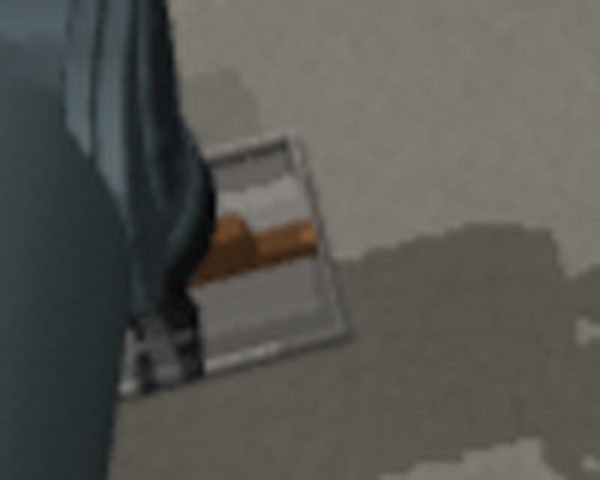

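```bash
python3 - <<'E'
from h import *
np.set_printoptions(precision=4,suppress=True)
P=ctrl.read_state()["ee_pos"]; z=.1347
f=lambda p:((p-P)@n_,(p-P)@t_)
for nm,p in(("T hi",(295,130)),("T lo",(352,332))):
    print(nm,np.array(f(T.plane(*rc(p,6,200,140),z))))
for nm,p in(("S rr",(426,306)),("S rf",(280,461)),("S lf",(84,384))):
    print(nm,np.array(f(S.plane(*rc(p,6,285,110),z))))
E
```

```text
T hi [0.0651 0.0412]
T lo [ 0.0662 -0.048 ]
S rr [-0.052   0.0468]
S rf [0.0649 0.0463]
S lf [ 0.0698 -0.0392]
```

Call:
apply_moves(steps=[[[-0.15,0.5,0.05,0.001,0,0.003],[-0.15,0.5,0.05,0,0,0.003],[-0.15,0.5,0,0,0,0],[-0.05,0.3,0,0,0,0],[0,0,0,0,0,0],[0,0,0,0,0,0]]])

```text
time: 7.25
ee_pos: [0.5043, 0.095, 0.1677]
tool_rot: [-0.0, 0.991, 0.13, -0.0]
force: [0.1, 0.3, -3.8]
opening: 0.0087
```

```bash
cat >> h.py <<'E'
def rel():
    s=ctrl.read_state();d=s["ee_pos"]-O
    print("n %.4f t %.4f z %.4f"%(d@n_,d@t_,d[2]),"Fn %.2f Ft %.2f Fz %.2f"%(s["force"]@n_,s["force"]@t_,s["force"][2]),"open",round(s["opening"],4))
E
python3 - <<'E'
from h import *
goto([.5052,.0952,.167],15.05);rel()
E
```

```text
t 7.25 pos [0.5043 0.095  0.1677] shift cm [ 0.09  0.02 -0.07] rot [ 0.0001 -0.0006  0.0014] F [ 0.07  0.3  -3.77] M [-0.016 -0.004 -0.009] open 0.0087
n 0.0749 t 0.0021 z 0.1677 Fn -0.27 Ft 0.14 Fz -3.77 open 0.0087
```

Call:
apply_moves(steps=[[[0.05,0.2,-0.03,0,0,0.001],[-0.04,0.2,-0.02,0,0,0],[-0.05,0.2,0,0,0,0],[0,0,0,0,0,0]]])

```text
time: 7.58
ee_pos: [0.504, 0.1013, 0.1672]
tool_rot: [0.0, 0.991, 0.131, -0.0]
force: [0.4, -0.2, -2.0]
opening: 0.0089
```

```bash
python3 - <<'E'
from h import *
goto([.5052,.0952,.167],15.05);rel()
E
```

```text
t 7.5833 pos [0.504  0.1013 0.1672] shift cm [ 0.12 -0.61 -0.02] rot [ 0.0002 -0.0003  0.0009] F [ 0.37 -0.19 -1.99] M [ 0.008  0.009 -0.006] open 0.0089
n 0.0688 t 0.0035 z 0.1672 Fn 0.28 Ft 0.31 Fz -1.99 open 0.0089
```

Call:
apply_moves(steps=[[[-0.05,0.15,0,0,0,0],[-0.05,0.15,0,0,0,0],[-0.05,0.15,0,0,0,0]]])

```text
time: 7.83
ee_pos: [0.5025, 0.1057, 0.1672]
tool_rot: [0.0, 0.991, 0.13, -0.0]
force: [-0.3, -0.0, -2.5]
opening: 0.0091
```

```bash
python3 - <<'E'
from h import *
rel()
E
```

```text
n 0.0642 t 0.0032 z 0.1672 Fn -0.06 Ft -0.27 Fz -2.45 open 0.0091
```

Call:
apply_moves(steps=[[[-0.05,0.15,0,0,0,0],[-0.05,0.15,0,0,0,0]]])

```text
time: 8.0
ee_pos: [0.5014, 0.1089, 0.1672]
tool_rot: [0.0, 0.992, 0.13, -0.0]
force: [-0.6, 0.2, -2.8]
opening: 0.0087
```

```bash
python3 - <<'E'
from h import *
rel()
E
```

```text
n 0.0607 t 0.0029 z 0.1672 Fn -0.31 Ft -0.56 Fz -2.82 open 0.0087
```

Call:
apply_moves(steps=[[[-0.03,0.15,0,0,0,0],[-0.03,0.15,0,0,0,0]]])

```text
time: 8.17
ee_pos: [0.5006, 0.1123, 0.1672]
tool_rot: [0.0, 0.991, 0.13, -0.0]
force: [-0.2, 0.3, -1.6]
opening: 0.0087
```

```bash
python3 - <<'E'
from h import *
rel()
E
```

```text
n 0.0572 t 0.0031 z 0.1672 Fn -0.32 Ft -0.08 Fz -1.62 open 0.0087
```

Call:
apply_moves(steps=[[[-0.04,0.15,0,0,0,0],[-0.04,0.15,0,0,0,0]]])

```text
time: 8.33
ee_pos: [0.4998, 0.1157, 0.1672]
tool_rot: [0.0, 0.991, 0.13, -0.0]
force: [-0.8, 0.0, -4.0]
opening: 0.0092
```

```bash
python3 - <<'E'
from h import *
rel()
a=ctrl.read_camera("scene");cv2.imwrite("pics/c6.png",cv2.resize(a[70:190,285:405],None,fx=5,fy=5,interpolation=2))
E
```

```text
n 0.0538 t 0.0031 z 0.1672 Fn -0.25 Ft -0.77 Fz -4.05 open 0.0092
```

View pics/c6.png

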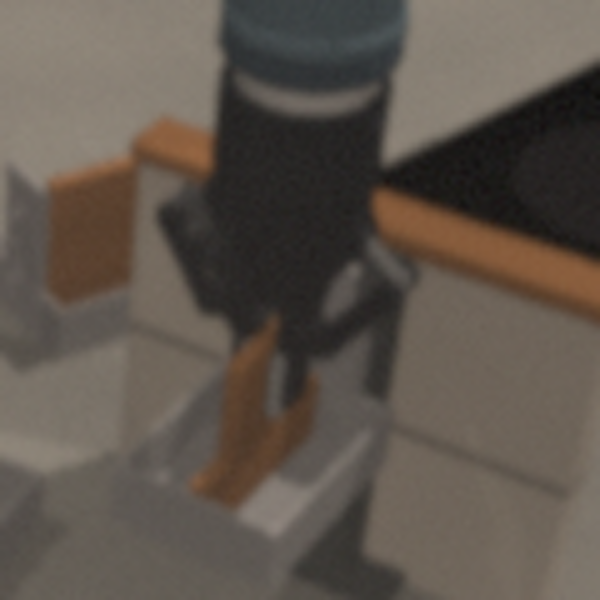

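Call:
apply_moves(steps=[[[-0.03,0.12,0,0,0,0],[-0.03,0.12,0,0,0,0]]])

```text
time: 8.55
ee_pos: [0.4991, 0.1186, 0.1672]
tool_rot: [0.0, 0.991, 0.13, -0.0]
force: [0.8, -1.7, -3.5]
opening: 0.0089
```

```bash
python3 - <<'E'
from h import *
rel()
E
```

```text
n 0.0508 t 0.0032 z 0.1672 Fn 1.84 Ft 0.32 Fz -3.53 open 0.0089
```

Call:
apply_moves(steps=[[[-0.03,0.1,0,0,0,0],[-0.03,0.1,0,0,0,0]]])

```text
time: 8.72
ee_pos: [0.4991, 0.1185, 0.1673]
tool_rot: [0.002, 0.992, 0.13, 0.0]
force: [1.0, -3.7, -2.0]
opening: 0.0091
```

```bash
python3 - <<'E'
from h import *
rel();goto([.5,.1,.167],15.05)
E
```

```text
n 0.0509 t 0.0032 z 0.1673 Fn 3.87 Ft -0.05 Fz -2.05 open 0.0091
t 8.7167 pos [0.4991 0.1185 0.1673] shift cm [ 0.09 -1.85 -0.03] rot [0.003  0.0007 0.0024] F [ 0.95 -3.75 -2.05] M [-0.777 -0.186  0.043] open 0.0091
```

Call:
apply_moves(steps=[[[0,0.02,0,-0.003,0,0.002],[0,0.02,0,0,0,0],[0,0,-0.1,0,0,0],[0,0,-0.1,0,0,0]]])

```text
time: 9.05
ee_pos: [0.4993, 0.1184, 0.1654]
tool_rot: [0.003, 0.991, 0.13, 0.0]
force: [0.9, -2.4, -2.1]
opening: 0.0085
```

```bash
python3 - <<'E'
from h import *
rel();goto([.5,.1,.167],15.05)
E
```

```text
n 0.0510 t 0.0034 z 0.1654 Fn 2.53 Ft 0.30 Fz -2.15 open 0.0085
t 9.05 pos [0.4993 0.1184 0.1654] shift cm [ 0.07 -1.84  0.16] rot [0.0066 0.0011 0.0012] F [ 0.94 -2.37 -2.15] M [-0.355 -0.049  0.048] open 0.0085
```

Call:
apply_moves(steps=[[[0,0,-0.1,0.003,0,0.001],[0,0,-0.1,0.003,0,0]]])

```text
time: 9.22
ee_pos: [0.4993, 0.1187, 0.1632]
tool_rot: [0.0, 0.991, 0.131, 0.001]
force: [0.8, -2.7, -3.2]
opening: 0.0085
```

```bash
python3 - <<'E'
from h import *
rel();goto([.5,.1,.167],15.05)
E
```

```text
n 0.0508 t 0.0035 z 0.1632 Fn 2.86 Ft 0.07 Fz -3.20 open 0.0085
t 9.2167 pos [0.4993 0.1187 0.1632] shift cm [ 0.07 -1.87  0.38] rot [ 0.0001  0.0013 -0.0002] F [ 0.81 -2.75 -3.2 ] M [-0.359 -0.046  0.094] open 0.0085
```

```bash
python3 - <<'E'
from h import *
np.set_printoptions(precision=4,suppress=True)
a=ctrl.read_camera("scene");cv2.imwrite("pics/s7.png",a);cv2.imwrite("pics/c7.png",cv2.resize(a[110:185,310:385],None,fx=8,fy=8,interpolation=2))
b=ctrl.read_camera("top");cv2.imwrite("pics/d7.png",cv2.resize(b[130:230,150:290],None,fx=5,fy=5,interpolation=2))
E
```

```text
(no output)
```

View pics/c7.png

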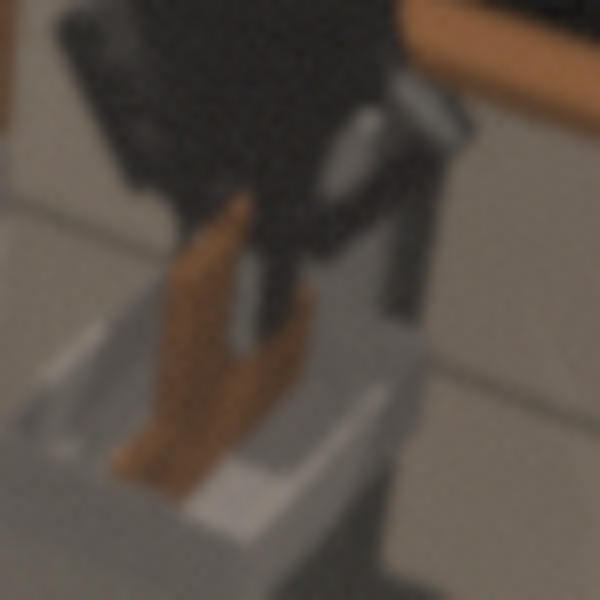

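View pics/d7.png

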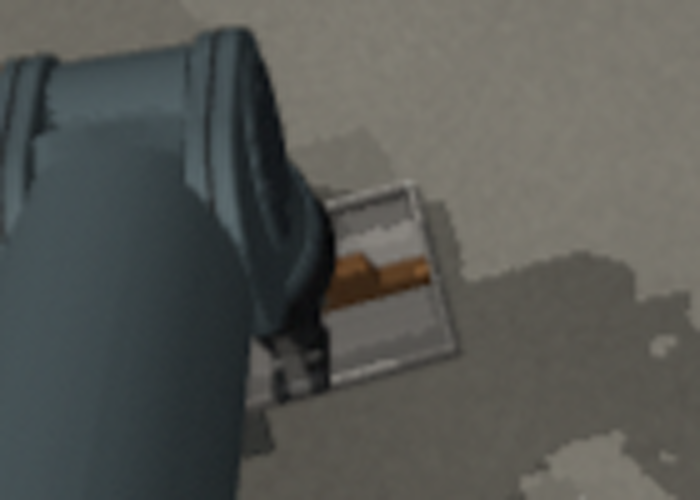

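Call:
apply_moves(steps=[[[0,0,-0.1,0,0,0],[0,0,-0.1,0,0,0]]])

```text
time: 9.48
ee_pos: [0.4995, 0.1187, 0.1613]
tool_rot: [-0.0, 0.991, 0.131, 0.001]
force: [-0.3, -2.4, 2.8]
opening: 0.0089
```

```bash
python3 - <<'E'
from h import *
rel();goto([.5,.1,.167],15.05)
E
```

```text
n 0.0508 t 0.0036 z 0.1613 Fn 2.20 Ft -0.86 Fz 2.76 open 0.0089
t 9.4833 pos [0.4995 0.1187 0.1613] shift cm [ 0.05 -1.87  0.57] rot [-0.0002  0.0014  0.0002] F [-0.26 -2.35  2.76] M [-0.34   0.24   0.085] open 0.0089
```

Call:
apply_moves(steps=[[[0.03,-0.1,0,0,0,0],[0.03,-0.1,0,0,0,0],[0.03,-0.1,0,0,0,0]]])

```text
time: 9.73
ee_pos: [0.5001, 0.1172, 0.1612]
tool_rot: [-0.001, 0.991, 0.131, 0.001]
force: [0.4, 3.5, -2.4]
opening: 0.0084
```

```bash
python3 - <<'E'
from h import *
rel();goto([.5,.1,.167],15.05)
E
```

```text
n 0.0524 t 0.0038 z 0.1612 Fn -3.24 Ft 1.33 Fz -2.41 open 0.0084
t 9.7333 pos [0.5001 0.1172 0.1612] shift cm [-0.01 -1.72  0.58] rot [-0.0021  0.0009 -0.0009] F [ 0.44  3.48 -2.41] M [0.611 0.156 0.018] open 0.0084
```

Call:
apply_moves(steps=[[[-0.03,0.1,0,0.001,0,0],[-0.02,0.08,0,0.001,0,0],[0,0,-0.12,0,0,0],[0,0,-0.12,0,0,0],[0,0,-0.12,0,0,0]]])

```text
time: 10.15
ee_pos: [0.5006, 0.1186, 0.1586]
tool_rot: [-0.002, 0.991, 0.131, 0.002]
force: [-0.5, -1.1, 2.6]
opening: 0.0089
```

```bash
python3 - <<'E'
from h import *
rel();goto([.5,.1,.167],15.05)
E
```

```text
n 0.0511 t 0.0047 z 0.1586 Fn 0.92 Ft -0.77 Fz 2.58 open 0.0089
t 10.15 pos [0.5006 0.1186 0.1586] shift cm [-0.06 -1.86  0.84] rot [-0.0045  0.0028 -0.0003] F [-0.5  -1.09  2.58] M [-0.101  0.253  0.064] open 0.0089
```

Call:
apply_moves(steps=[[[-0.06,0,-0.15,-0.003,0.002,0],[-0.04,0.01,-0.15,-0.003,0.002,0],[-0.02,0.01,-0.15,0,0,0]]])

```text
time: 10.4
ee_pos: [0.5007, 0.119, 0.1546]
tool_rot: [0.001, 0.991, 0.131, 0.001]
force: [0.2, -2.6, 3.2]
opening: 0.0092
```

```bash
python3 - <<'E'
from h import *
rel();goto([.5,.1,.167],15.05)
E
```

```text
n 0.0508 t 0.0049 z 0.1546 Fn 2.53 Ft -0.45 Fz 3.25 open 0.0092
t 10.4 pos [0.5007 0.119  0.1546] shift cm [-0.07 -1.9   1.24] rot [0.0012 0.0014 0.    ] F [ 0.22 -2.56  3.25] M [-0.307  0.18   0.046] open 0.0092
```

Call:
apply_moves(steps=[[[-0.04,0,-0.12,0.001,0.001,0],[-0.02,0,-0.12,0,0,0]]])

```text
time: 10.57
ee_pos: [0.5012, 0.1184, 0.153]
tool_rot: [0.0, 0.991, 0.131, 0.001]
force: [-0.9, -6.2, 13.0]
opening: 0.009
```

```bash
python3 - <<'E'
from h import *
rel();goto([.5,.1,.167],15.05)
E
```

```text
n 0.0516 t 0.0052 z 0.1530 Fn 5.74 Ft -2.47 Fz 13.01 open 0.009
t 10.5667 pos [0.5012 0.1184 0.153 ] shift cm [-0.12 -1.84  1.4 ] rot [0.0005 0.0023 0.0004] F [-0.9  -6.19 13.01] M [-0.762  0.484  0.134] open 0.009
```

Call:
apply_moves(steps=[[[-0.03,0,0.02,0,0,0],[-0.03,0.03,0,0,0,0],[0,0,0,0,0,0]]])

```text
time: 10.82
ee_pos: [0.5011, 0.1184, 0.1532]
tool_rot: [0.0, 0.991, 0.13, 0.001]
force: [0.1, -1.8, 4.2]
opening: 0.0088
```

```bash
python3 - <<'E'
from h import *
rel();goto([.5,.1,.167],15.05)
a=ctrl.read_camera("scene");cv2.imwrite("pics/c8.png",cv2.resize(a[110:200,310:400],None,fx=6.5,fy=6.5,interpolation=2))
E
```

```text
n 0.0515 t 0.0051 z 0.1532 Fn 1.74 Ft -0.34 Fz 4.17 open 0.0088
t 10.8167 pos [0.5011 0.1184 0.1532] shift cm [-0.11 -1.84  1.38] rot [0.0005 0.0031 0.001 ] F [ 0.12 -1.77  4.17] M [-0.072  0.084  0.077] open 0.0088
```

View pics/c8.png

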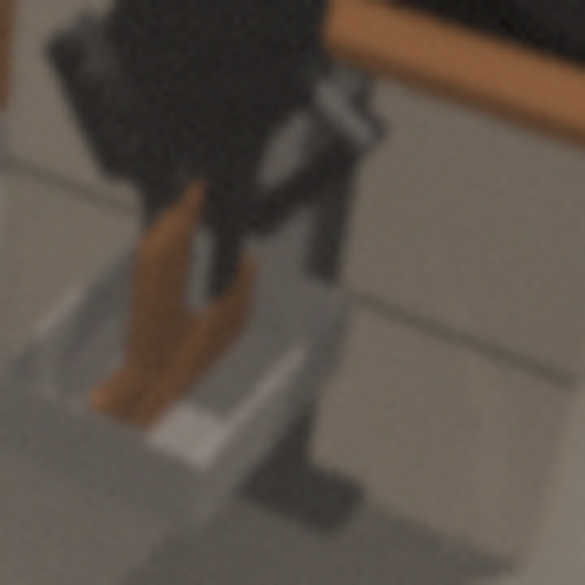

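Call:
apply_moves(steps=[[[0,0,0,0,0,0],[0,0,0,0,0,0],[0,0,0,0,0,0],[0,0,0,0,0,0],[0,0,0,0,0,0],[0,0,0,0,0,0]]], gripper=0.6)

```text
time: 11.37
ee_pos: [0.4993, 0.1199, 0.1517]
tool_rot: [-0.0, 0.991, 0.131, -0.0]
force: [-0.1, -0.0, 0.0]
opening: 0.0511
```

Call:
apply_moves(steps=[[[0,0,0.5,0,0,0],[0,0,1.0,0,0,0],[0,0,1.5,0,0,0],[0,0,2.0,0,0,0],[0,0,2.0,0,0,0],[0,0,2.0,0,0,0],[0.5,-2.0,2.0,0,0,0],[0.5,-3.0,1.0,0,0,0],[0.5,-3.0,0,0,0,0],[0,-3.0,0,0,0,0],[0,-3.0,0,0,0,0],[0,-3.0,0,0,0,0],[0,-3.0,0,0,0,0],[0,0,0,0,0,0],[0,0,0,0,0,0]]])

```text
time: 12.62
ee_pos: [0.5136, -0.0889, 0.2917]
tool_rot: [-0.0, 0.991, 0.133, 0.006]
force: [0.1, 0.3, -0.1]
opening: 0.0512
```

```bash
python3 - <<'E'
from h import *
a=ctrl.read_camera("scene");cv2.imwrite("pics/s9.png",a)
b=ctrl.read_camera("top");cv2.imwrite("pics/t9.png",b)
cv2.imwrite("pics/c9.png",np.hstack([cv2.resize(a[90:190,295:395],None,fx=4,fy=4,interpolation=2),cv2.resize(b[130:230,140:240],None,fx=4,fy=4,interpolation=2)]))
rel()
E
```

```text
n 0.2542 t -0.0364 z 0.2916 Fn -0.05 Ft 0.26 Fz -0.50 open 0.0512
```

View pics/c9.png

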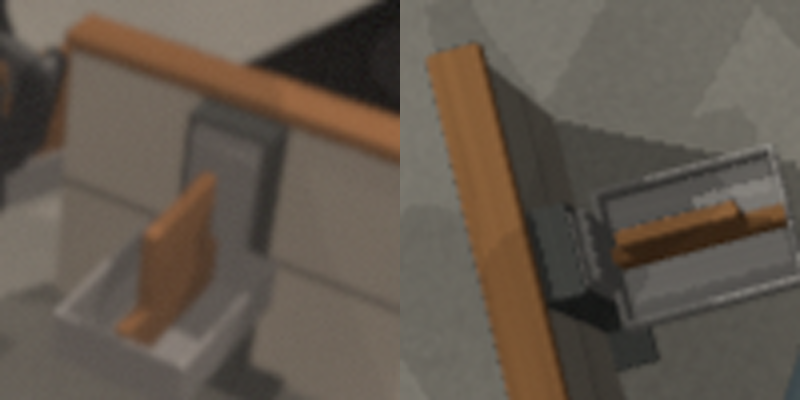

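View pics/s9.png

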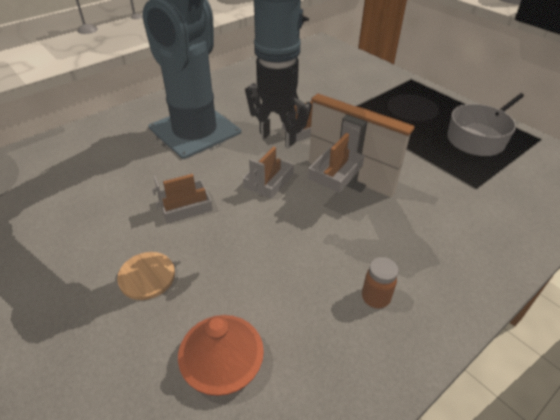

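```bash
python3 - <<'E'
from h import *
np.set_printoptions(precision=4,suppress=True)
for a,b in(((210,177),(216,237)),((146,236),(340,207))):
    p,r=tri(rc(a,4,295,90),rc(b,4,140,130));print(p,r,(p-O)@n_,(p-O)@t_)
ctrl.read_camera("scene");d=cv2.absdiff(cv2.imread("pics/s9.png"),ctrl.read_camera("scene"))[100:190,300:400];print(d.max())
# bystanders moved?
a=cv2.imread("pics/scene0.png");b=cv2.imread("pics/s9.png")
for im in(a,b):
    m=cv2.inRange(cv2.cvtColor(im,cv2.COLOR_BGR2HSV),(0,110,80),(20,255,255))[200:,100:]
    n,l,st,ce=cv2.connectedComponentsWithStats(m);print([c.round(1) for c,q in zip(ce[1:],st[1:]) if q[4]>200])
E
```

```text
[0.4917 0.1534 0.1791] 0.0006081425255810887 0.01522055887889756 0.005172534255479928
[0.51   0.0789 0.1801] 0.0018367429323438344 0.0919832643689239 0.0034645496700688944
19
[array([150.4,  25.3]), array([45.5, 75. ]), array([277.7,  92.5]), array([120.3, 154.9])]
[array([44.6, 74.6]), array([277.6,  92.5]), array([120.3, 154.9])]
```

```bash
python3 -c "
from rig import ctrl
print(ctrl.finish_job())"
```

```text
the job is handed in; nothing more can be done
None
```

I hung the caddy that stood farthest from the base and handed the job in at about 13 s of the 72 s allowed. No verdict was reported.

**Insertion:** The tabs went in at the first height I tried. The back plate stopped against the strip with about 4 N of push. A gentle pull back was resisted after 1.6 mm, so the tabs were hooked behind the strip.

**Pressing down:** I met the keeper about 6 mm below the entry height and pushed it down about 8 mm. The vertical reading then jumped to 13 N as the tabs bottomed. The reading already carries the caddy's roughly 3 N weight, so the actual press may have been about 16 N, just over the 15 N limit, for that one step. It was well below the 22 N and 38 N fail limits.

**Last checks:**
- **Caddy:** It hangs level within about 1°, with the grip point about 0.156–0.159 m above the worktop. It looked unchanged between two pictures.
- **Robot and bystanders:** The gripper was well clear. The tagine and jar had not moved in the scene camera, and the trivet shifted less than 1 pixel (about 2 mm), probably from a shadow.

**Disagreements and gaps:**
- **Cameras:** The two cameras disagreed by about 6 mm sideways at the strip. I corrected this by checking the held caddy's tray corners against the arm's own position.
- **Strip depth:** The strip's face was felt about 4 mm deeper than the pictures suggested.
- **Centring:** The caddy sits about 2 mm off my estimate of the slot centre line, inside the 6 mm limit.
- **Keeper:** I inferred its travel from the arm's height and the bottoming force, as the caddy hides it from view.

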